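# Hold a controller module in the tester

## Robot

A 6-joint arm with a two-finger parallel gripper is mounted at the origin on the work surface. World frame = base frame: x ahead of the robot, y to its left, z up, the work surface at z = 0. Lengths are in m, angles in degrees, forces in N, time in s.
With the tool pointing down it reaches from about 0.35 to 0.975 m from the base axis. Payload 17.4 kg.
Tool frame: the origin (TCP) lies midway between the tips of the shut fingers; the grasp point (between the pads) lies 19 mm behind it; z points along the fingers, y is the line along which they close (so a half turn about z gives the same grasp; the last joint's range is limited). The gripper opens to 85 mm and grips with 20 to 120 N. Pads are 22 mm wide; open, the fingers measure 114 mm over their backs; the gripper's body (76 mm by 85 mm) begins 54 mm behind the grasp point. The pads swing forward as they close: fully open they stand 13 mm farther back than shut.
Start: joints at [63.381, 6.646, 82.598, -0, 90.757, -2.166], TCP at [0.279, 0.614, 0.231] pointing down, gripper open.
Joint ranges: [-162.19, 162.19], [-47.58, 125.68], [4.15, 143.07], [-65.23, 245.23], [0.69, 171.88], [-170.13, 170.13]. Speed limits (degrees/s): [108.29, 108.29, 127.2, 180, 180, 180].

## Interface

Orientations are given as a 3x3 rotation matrix whose columns are the frame's x, y, z axes.
In Python, from workcell import bot, vision, finish_job gives the robot as it stands.
- The arm moves only by the tool send_rows, never from a script. Its argument "rows" is a list of rows, each an object of numbers: "x", "y", "z": the shift along the tool's x, y, z in m; "twist": the turn about the tool's z in rad; "claw": the closure in counts, from 0 (fully open) to 255 (shut). A call has exactly 8 rows; each row shifts and turns the commanded pose from where the row before left it, along the tool's axes as they then stand; what a row does not reach is not made up. A row lasts 1/10 s, in which the tool goes at most 50 mm and 8.59 degrees, less where a joint would pass 70% of its speed; a pose out of reach is approached as far as the arm can. A call with a gripper value outside its range is refused whole. The fingers move at their own pace and stop on an object; the grip force is fixed at half the most. Time passes only in rows, so rows that do not move let the fingers close, or fill a call up. It gives the time, the measured TCP pose, the force, the opening and the grip force at its end, in the units of the state.
- bot.read_state(): the state, without advancing time (a new reading comes with each control period).
- vision.read_camera(name): name is "scene" or "top" or "wrist"; returns the picture (400x640x3 uint8, red, green, blue); there is no depth.
- vision.calibration(name): a dict with "mtx" (3x3 intrinsics, pixels), "k1" (the pictures are not rectified: a ray, as slopes to the right and down, at radius r is drawn at 1 + k1 r^2 times it, then the intrinsics apply), "xyz" and "rotation" of the camera in the world. Camera axes: x right, y down, z forward; pixel columns grow to the right and rows downward; lengths in m; the calibration is good to about 2 mm. A picture is of the moment at which its call begins: read the wrist's pose just before it. calibration takes no time and is no camera call; for the wrist camera it gives the pose at the moment of the call.
- finish_job(): hands the job in; it is judged then, once.
The state is a dict: "clock": time; "q": joint angles; "joint_velocities": joint speeds; "effort": joint torques, N m; "tool_pos": TCP position; "orientation": TCP orientation; "contact_force": force on the tool from outside, world axes, zero at the start; "wrist_torque": the same for the moment, N m; "grip_width": finger opening in m; "finger_force": force on a finger pad.
Only numpy, scipy, OpenCV 4.12 (cv2) and the standard library are available. Lean on these libraries where they do the work, as an engineer would, in place of code of your own. Each camera call takes 0.05 s, during which the arm holds its last target. There are 200 camera calls.

## Task

Lift the red dust cap off the tester's slot and set it down gently, flat on the bench. Then take the controller module out of its wooden stand, pass its metal end down through the slot in the orange guard and push the sprung contact block down until the module's yellow line is level with the top of the guard. Finish while still gripping the module and holding it pressed there, upright (let go, and the spring lifts it); leave the spray can, the jar and the screwdriver alone.

Things in the scene. Friction and masses are not known exactly. Their poses are not given: they have to be found in the camera images.
- tester: the tester, a fixed box 130 (x) by 120 (y) by 72 mm high with an orange guard as its top plate (8 mm thick), clear sides at -x and +x, and a low black console (50 mm wide, 45 mm high) along its +y side. Origin: centre of the underside of the 130 x 120 box, z up. Its place and yaw vary.
- slot (a point): the centre of the slot's mouth, level with the top face of the guard, 72 mm above the bench; axes as the tester's. The slot goes vertically through the guard, 16 mm wide along x and 50 mm long along y (2 mm more than the module each way), with a 2 mm chamfer and a thin black outline round its mouth. At the start the dust cap covers it.
- contact (a joint): travel of the brass contact block below the slot, m: 0 up (its top is then 32 mm below the guard's top face), grows as it is pushed down, stop at 0.014. Its spring pushes up with 3 N at 0 and about 7 N at the stop. With the module's yellow line level with the top of the guard it reads about 0.010; it must stay above 0.006 while held.
- cap_knob (a point): the loose dust cap, 60 g: a red plate 34 (x) by 66 (y) by 8 mm lying on the guard, with an upright round black knob in its middle, 24 mm diameter and 28 mm tall, standing on the plate. The point is the centre of the knob, 22 mm above the cap's underside, z up.
- stand: the fixed wooden stand, a block 70 (x) by 100 (y) by 30 mm high with a pocket 18 by 52 mm, 20 mm deep, open at its top, in which the module stands. Origin: centre of the underside, axes as the pocket's. Its place and yaw vary; tester and stand may change sides.
- module_center (a point): the loose controller module, about 120 g, an upright flat block 14 (x) by 48 (y) by 100 mm (z), half-way up: the foot is 50 mm below and the top 50 mm above. The lower 36 mm are bare metal with rounded lower edges, a 4 mm wide yellow line runs round it 42 mm (its middle) above the foot, the black part above the line is for gripping across the 14 mm. It is the same either way round. Its foot stands 10 mm above the bench in the stand.
- module_foot (a point): the centre of the module's underside, 50 mm below its centre; z up along the module.
- spray_can: bystander: yellow spray can with a black band and a red nozzle, 60 mm diameter, 170 mm tall, loose; origin at the centre of its underside. Not to be disturbed.
- flux_jar: bystander: blue jar, 64 mm diameter, 75 mm tall, loose; origin at the centre of its underside. It may have changed places with the spray can.
- screwdriver: bystander: screwdriver with a red handle, 180 mm long, lying on the bench; its long axis is x, origin at the middle of its underside.
Mind the look-alikes: they are no part of the job. Of the things shaped like the part that bears cap_knob, the red one is meant.

How it is judged:
By the outcome, as a careful person would: the job done as asked, in the order asked, and still so for the second after the job is handed in, while the arm keeps its last pose, push and grip.
It also fails if it takes over 67 s, if anything falls off the work surface, if the arm or the gripper's body presses on something with over 40 N, if the wrist force passes 120 N, or if a joint passes its speed limit or range.

## Working session

There is one attempt and no reset: what is moved stays moved. The work goes in short steps, Python scripts to look and compute and a tool call to move; the robot and the scene stay as the last step left them, time stands still between calls to the robot, and variables do not carry over. Pictures are saved under pics/ and viewed, at most 10 in all, crops included, and the job is handed in when it is done.

Besides the shell and the picture viewer there is one more tool, called as name(argument=value, ...) on one line, values as JSON. send_rows: Moves the arm, as the interface text tells. Its arguments: {"type":"object","properties":{"rows":{"type":"array","items":{"type":"object","properties":{"x":{"type":"number"},"y":{"type":"number"},"z":{"type":"number"},"twist":{"type":"number"},"claw":{"type":"number"}}}}},"required":["rows"]}

```bash
mkdir -p pics; ls
cat > h.py <<'E'
import numpy as np, cv2
from workcell import bot, vision, finish_job
def grab(n,f):
    c=vision.calibration(n); im=vision.read_camera(n); cv2.imwrite('pics/'+f,im[:,:,::-1]); return c,im
def ray(c,u,v):
    K=np.array(c['mtx']);d=np.array([(u-K[0,2])/K[0,0],(v-K[1,2])/K[1,1]]);s=d.copy()
    for _ in range(20): s=d/(1+c['k1']*(s@s))
    return np.array(c['rotation'])@np.array([s[0],s[1],1])
def at(c,u,v,z):
    r=ray(c,u,v);p=np.array(c['xyz']);return p+r*(z-p[2])/r[2]
def proj(c,P):
    q=np.array(c['rotation']).T@(np.array(P)-np.array(c['xyz']));s=q[:2]/q[2];s=s*(1+c['k1']*(s@s));K=np.array(c['mtx'])
    return np.array([K[0,0]*s[0]+K[0,2],K[1,1]*s[1]+K[1,2]])
E
python3 - <<'E'
from h import *
import json
for n in('scene','top'):
    c,im=grab(n,n+'0.png'); print(n,c)
s=bot.read_state();print(s)
E
```

```text
pics
scene {'mtx': array([[450.49858858,   0.        , 320.0529901 ],
       [  0.        , 450.49858858, 195.15460704],
       [  0.        ,   0.        ,   1.        ]]), 'k1': -0.1283932347309422, 'xyz': array([ 0.96995965, -0.58079987,  1.04932087]), 'rotation': array([[ 0.81343505,  0.49825715, -0.30010537],
       [ 0.58164241, -0.70028268,  0.41387955],
       [-0.00394015, -0.51121814, -0.85944196]])}
top {'mtx': array([[426.13343884,   0.        , 320.10792697],
       [  0.        , 426.13343884, 200.77563075],
       [  0.        ,   0.        ,   1.        ]]), 'k1': -0.0029623929852613563, 'xyz': array([ 0.45415073, -0.1059939 ,  1.17496112]), 'rotation': array([[ 0.01597893, -0.98851335,  0.15028647],
       [-0.99918818, -0.02134586, -0.03416617],
       [ 0.03698171, -0.14961852, -0.98805195]])}
{'clock': 0.1, 'q': array([ 6.33817158e+01,  6.67045729e+00,  8.26312411e+01,  1.65789238e-06,
        9.07560836e+01, -2.16564153e+00]), 'joint_velocities': array([ 0.02741159, -0.08774771, -0.04604006,  0.04946872,  0.08247149,
        0.01048235]), 'effort': array([-1.47330982e-03, -7.33664989e+01, -6.33786035e+01, -2.77163481e-04,
        5.29801677e-03, -2.77250547e-05]), 'tool_pos': array([0.27934232, 0.6143034 , 0.23065415]), 'orientation': array([[-9.10303713e-01,  4.13940753e-01, -4.51872225e-04],
       [ 4.13940998e-01,  9.10303267e-01, -9.01584613e-04],
       [ 3.81381496e-05, -1.00776426e-03, -9.99999491e-01]]), 'contact_force': array([ 0.27805757,  0.04701346, -0.11336318]), 'wrist_torque': array([0.01641093, 0.00456254, 0.03616117]), 'finger_force': 0.0, 'grip_width': 0.08540554162816001}
```

View pics/top0.png

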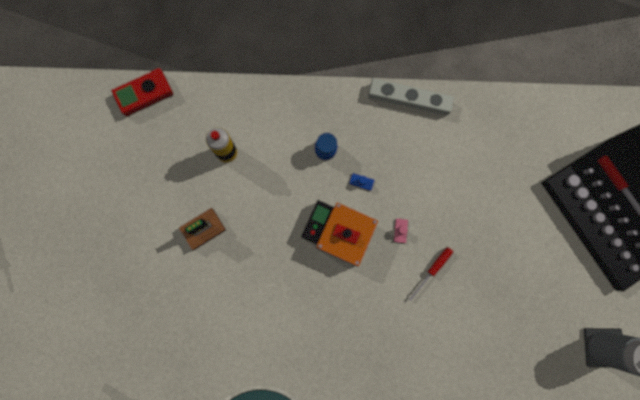

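View pics/scene0.png

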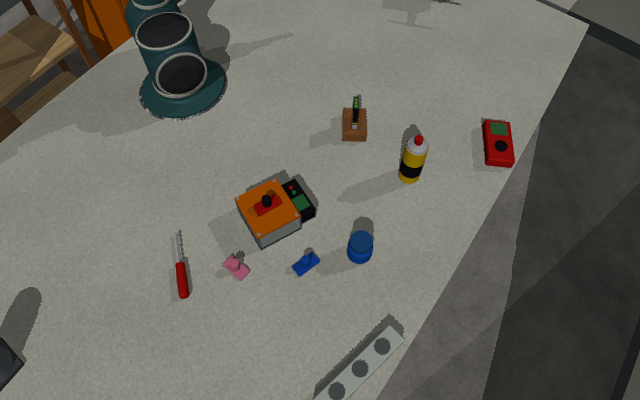

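The top view shows the tester at (346,235) with its console on the image left, the stand at (203,229), the can at (222,145), the jar at (326,146) and the screwdriver at (430,272). Two look-alike caps, pink and blue, lie at (401,231) and (361,182). I'll enlarge the tester and stand.

Run:
```python
import cv2,numpy as np
im=cv2.imread('pics/top0.png')
a=cv2.resize(im[190:280,295:385],None,fx=4.4,fy=4.4,interpolation=cv2.INTER_CUBIC)
b=cv2.resize(im[190:280,158:248],None,fx=4.4,fy=4.4,interpolation=cv2.INTER_CUBIC)
cv2.imwrite('pics/crop0.png',np.hstack([a,b]));print(a.shape)
```

```text
(396, 396, 3)
```

View pics/crop0.png

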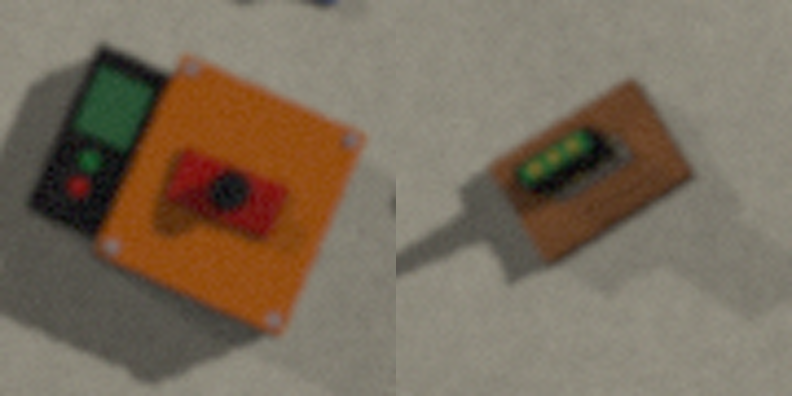

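The left crop shows the guard's corners at (182,57), (366,133), (282,333) and (97,248), with the knob at (230,190). The right crop shows the stand-top corners at (632,80), (694,178), (548,264) and (490,168), with the module top at about (556,162).

Run:
```python
from h import *
c=vision.calibration('top')
f=lambda u,v,z,ox: at(c,ox+u/4.4-.4,190+v/4.4-.4,z)
G=np.array([f(u,v,.072,295) for u,v in((182,57),(366,133),(282,333),(97,248))])
S=np.array([f(u-396,v,.03,158) for u,v in((632,80),(694,178),(548,264),(490,168))])
for n,P in(('guard',G),('stand',S)):
    d=np.diff(np.vstack([P,P[:1]]),axis=0)
    print(n,P.mean(0),np.linalg.norm(d,axis=1),np.degrees(np.arctan2(d[:,1],d[:,0])))
print('knob',f(230,190,.108,295)); print('mod',f(159,161.5,.11,158))
for n,u,v,z in(('can',225,152,0),('canTop',214,134,.17),('jar',326,146,.0),('scr1',450,250,0),('scr2',408,300,0),('pink',401,231,0),('blue',361,182,0)): print(n,at(c,u,v,z))
s=bot.read_state();R=s['orientation'];print(np.degrees(np.arctan2(R[1],R[0])))
print(vision.calibration('wrist'))
```

```text
guard [ 0.53831303 -0.21618336  0.072     ] [0.11826441 0.12842102 0.11882599 0.12411657] [-111.48255349  157.16410519   66.43471201  -23.10592195]
stand [0.54616062 0.16828694 0.03      ] [0.07170394 0.10000713 0.068693   0.09921455] [-145.58544777  122.25250295   33.81042832  -56.02325487]
knob [ 0.53660202 -0.21144007  0.108     ]
mod [0.54533953 0.16970369 0.11      ]
can [0.76600069 0.12358698 0.        ]
canTop [0.76503454 0.11902368 0.17      ]
jar [ 0.79096897 -0.16088709  0.        ]
scr1 [ 0.50253559 -0.50939875  0.        ]
scr2 [ 0.36543718 -0.38985883  0.        ]
pink [ 0.55273033 -0.37303488  0.        ]
blue [ 0.68889489 -0.26112173  0.        ]
[ 155.54735623   65.54735843 -116.61992802]
{'mtx': array([[276.02544012,   0.        , 326.12636775],
       [  0.        , 276.02544012, 199.83931003],
       [  0.        ,   0.        ,   1.        ]]), 'k1': -0.021683937237722342, 'xyz': array([0.21785429, 0.64287144, 0.3728374 ]), 'rotation': array([[ 0.41399211,  0.87682504,  0.24451663],
       [ 0.91027978, -0.39844627, -0.112389  ],
       [-0.00111875,  0.2691067 , -0.96310972]])}
```

send_rows(rows=[{"x": -0.0288,"y": -0.03225,"claw": 0},{"x": -0.0288,"y": -0.03225,"claw": 0},{"x": -0.0288,"y": -0.03225,"claw": 0},{"x": -0.0288,"y": -0.03225,"claw": 0},{"x": -0.0288,"y": -0.03225,"claw": 0},{"x": -0.0288,"y": -0.03225,"claw": 0},{"x": -0.0288,"y": -0.03225,"claw": 0},{"x": -0.0288,"y": -0.03225,"claw": 0}])

```text
validation failed for argument at $.ro...
```

send_rows(rows=[{"x": -0.0288,"y": -0.03225,"z": 0,"twist": 0,"claw": 0},{"x": -0.0288,"y": -0.03225,"z": 0,"twist": 0,"claw": 0},{"x": -0.0288,"y": -0.03225,"z": 0,"twist": 0,"claw": 0},{"x": -0.0288,"y": -0.03225,"z": 0,"twist": 0,"claw": 0},{"x": -0.0288,"y": -0.03225,"z": 0,"twist": 0,"claw": 0},{"x": -0.0288,"y": -0.03225,"z": 0,"twist": 0,"claw": 0},{"x": -0.0288,"y": -0.03225,"z": 0,"twist": 0,"claw": 0},{"x": -0.0288,"y": -0.03225,"z": 0,"twist": 0,"claw": 0}])

```text
clock: 0.9
tool_pos: [0.3823, 0.2825, 0.2311]
orientation: [[-0.91, 0.414, -0.0], [0.414, 0.91, -0.0], [0.0, -0.0, -1.0]]
contact_force: [0.4, 0.0, 0.8]
grip_width: 0.0852
finger_force: 0.0
```

send_rows(rows=[{"x": -0.0288,"y": -0.03225,"z": 0,"twist": 0,"claw": 0},{"x": -0.0288,"y": -0.03225,"z": 0,"twist": 0,"claw": 0},{"x": -0.0288,"y": -0.03225,"z": 0,"twist": 0,"claw": 0},{"x": -0.0288,"y": -0.03225,"z": 0,"twist": 0,"claw": 0},{"x": -0.0288,"y": -0.03225,"z": 0,"twist": 0,"claw": 0},{"x": -0.0288,"y": -0.03225,"z": 0,"twist": 0,"claw": 0},{"x": -0.0288,"y": -0.03225,"z": 0,"twist": 0,"claw": 0},{"x": -0.0288,"y": -0.03225,"z": 0,"twist": 0,"claw": 0}])

```text
clock: 1.7
tool_pos: [0.4853, -0.0479, 0.2312]
orientation: [[-0.91, 0.414, 0.0], [0.414, 0.91, 0.0], [-0.0, 0.0, -1.0]]
contact_force: [0.8, -0.1, -0.7]
grip_width: 0.0855
finger_force: 0.0
```

send_rows(rows=[{"x": -0.0288,"y": -0.03225,"z": 0,"twist": 0,"claw": 0},{"x": -0.0288,"y": -0.03225,"z": 0,"twist": 0,"claw": 0},{"x": -0.0288,"y": -0.03225,"z": 0,"twist": 0,"claw": 0},{"x": -0.0288,"y": -0.03225,"z": 0,"twist": 0,"claw": 0},{"x": 0,"y": 0,"z": 0,"twist": 0.14,"claw": 0},{"x": 0,"y": 0,"z": 0,"twist": 0.14,"claw": 0},{"x": 0,"y": 0,"z": 0,"twist": 0.14,"claw": 0},{"x": 0,"y": 0,"z": 0,"twist": 0.14,"claw": 0}])

```text
clock: 2.5
tool_pos: [0.5366, -0.2112, 0.2309]
orientation: [[-0.546, 0.838, -0.001], [0.838, 0.546, 0.0], [0.001, -0.0, -1.0]]
contact_force: [0.1, -1.0, 0.2]
grip_width: 0.0856
finger_force: 0.0
```

send_rows(rows=[{"x": 0,"y": 0,"z": 0,"twist": 0.14,"claw": 0},{"x": 0,"y": 0,"z": 0,"twist": 0.14,"claw": 0},{"x": 0,"y": 0,"z": 0,"twist": 0.14,"claw": 0},{"x": 0,"y": 0,"z": 0,"twist": 0.14,"claw": 0},{"x": 0,"y": 0,"z": 0,"twist": 0.14,"claw": 0},{"x": 0,"y": 0,"z": 0,"twist": 0.14,"claw": 0},{"x": 0,"y": 0,"z": 0,"twist": 0.142,"claw": 0},{"x": 0,"y": 0,"z": 0,"twist": 0,"claw": 0}])

```text
clock: 3.3
tool_pos: [0.5367, -0.2111, 0.231]
orientation: [[0.39, 0.921, -0.0], [0.921, -0.39, 0.0], [0.0, -0.001, -1.0]]
contact_force: [0.2, -0.1, -0.2]
grip_width: 0.0858
finger_force: 0.0
```

Run:
```python
from h import *
c,im=grab('wrist','w1.png'); s=bot.read_state();R=s['orientation'];print(s['clock'],s['tool_pos'],np.degrees(np.arctan2(R[1],R[0])));print(c['xyz'],proj(c,[.5366,-.2114,.108]),[proj(c,[.5383,-.2162,.072]+np.array([np.cos(a)*x-np.sin(a)*y,np.sin(a)*x+np.cos(a)*y,0])) for a in [np.radians(-22.8)] for x,y in((.065,.06),(.065,-.06),(-.065,-.06),(-.065,.06))])
import pickle;pickle.dump(c,open('w1.pkl','wb'))
```

```text
3.35 [ 0.53668254 -0.21106649  0.23102599] [ 67.36958056 -22.63041871 153.88135754]
[ 0.56426579 -0.14793116  0.37319081] [325.91820103 194.70854665] [array([390.09860432, 134.95128112]), array([384.05544996, 239.11019838]), array([274.10298461, 239.30616058]), array([268.1000575, 135.2664236])]
```

View pics/w1.png

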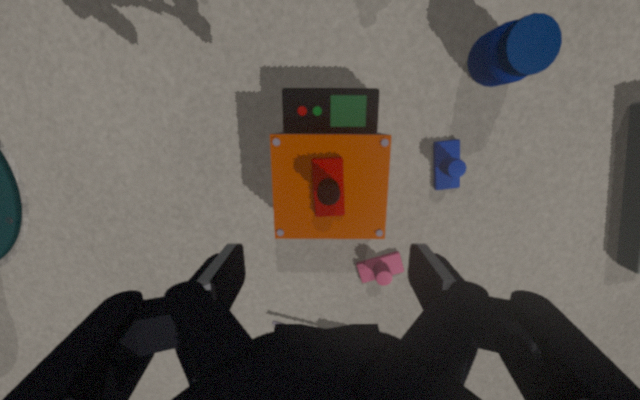

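The guard corners are at about (271,134), (391,134), (386,238) and (275,238), matching the prediction to about 2 px. The cap plate spans (312,157)–(344,216), square with the tester, and the knob top is at about (329,189).

Run:
```python
from h import *
import pickle;c=pickle.load(open('w1.pkl','rb'));im=cv2.imread('pics/w1.png')
hsv=cv2.cvtColor(im,cv2.COLOR_BGR2HSV)
m=cv2.inRange(hsv,(5,120,60),(22,255,255));m[:120]=0;m[250:]=0
cnt=max(cv2.findContours(m,cv2.RETR_EXTERNAL,cv2.CHAIN_APPROX_NONE)[0],key=cv2.contourArea)
P=np.array([at(c,u,v,.072)[:2] for u,v in cnt[:,0]]);r=cv2.minAreaRect((P*1000).astype(np.float32));print('guard',r)
g=im[150:225,300:360].astype(int);k=((g[...,2]<90)&(g[...,1]<60)).astype(np.uint8)
n,l,st,ce=cv2.connectedComponentsWithStats(k);
for i in range(1,n):
    if st[i,4]>60: print(st[i]+[300,150,0,0,0],ce[i]+[300,150])
m=((g[...,2]>100)&(g[...,1]<50)).astype(np.uint8);cnt=max(cv2.findContours(m,cv2.RETR_EXTERNAL,cv2.CHAIN_APPROX_NONE)[0],key=cv2.contourArea)
P=np.array([at(c,u+300,v+150,.08)[:2] for u,v in cnt[:,0]]);print('cap',cv2.minAreaRect((P*1000).astype(np.float32)))
for p in((329,189),(329,191)): print(at(c,*p,.108))
big=cv2.resize(im[125:245,260:400],None,fx=5,fy=5,interpolation=cv2.INTER_CUBIC);cv2.imwrite('pics/w1c.png',big)
```

```text
guard ((539.60009765625, -214.75682067871094), (120.64387512207031, 129.87181091308594), 67.05352783203125)
[310 161  30  45 732] [324.32103825 186.82786885]
cap ((539.619873046875, -211.1755828857422), (66.5457763671875, 33.59127426147461), 68.4641342163086)
[ 0.5416738  -0.20722377  0.108     ]
[ 0.54088635 -0.20909749  0.108     ]
```

View pics/w1c.png

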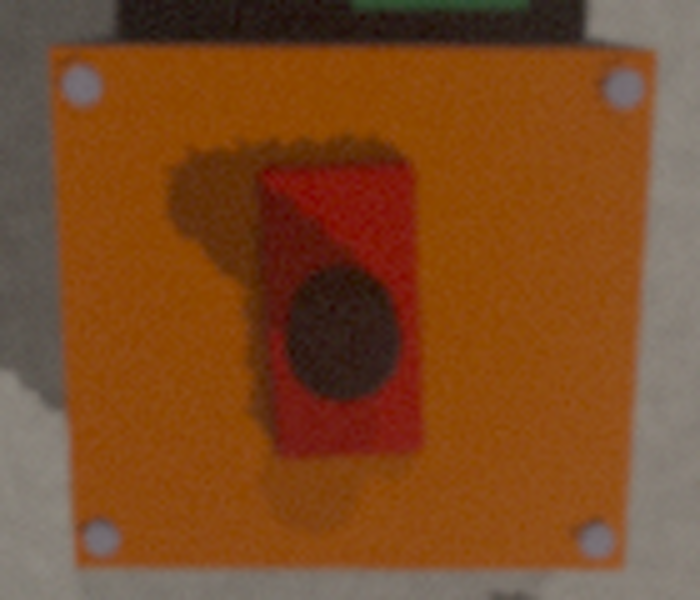

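The enlarged crop shows the cap plate at crop (262,165)–(420,452), with the knob centred on it. I'll descend to the knob and close.

send_rows(rows=[{"x": 0.001,"y": 0.002,"z": 0.02,"twist": 0,"claw": 60},{"x": 0,"y": 0,"z": 0.03,"twist": 0,"claw": 60},{"x": 0,"y": 0,"z": 0.03,"twist": 0,"claw": 60},{"x": 0,"y": 0,"z": 0.03,"twist": 0,"claw": 60},{"x": 0,"y": 0,"z": 0.02,"twist": 0,"claw": 60},{"x": 0,"y": 0,"z": 0.01,"twist": 0,"claw": 60},{"x": 0,"y": 0,"z": 0.006,"twist": 0,"claw": 60},{"x": 0,"y": 0,"z": 0,"twist": 0,"claw": 60}])

```text
clock: 4.15
tool_pos: [0.539, -0.211, 0.0853]
orientation: [[0.386, 0.922, -0.0], [0.922, -0.386, 0.0], [0.0, -0.0, -1.0]]
contact_force: [-0.2, 0.5, 1.6]
grip_width: 0.065
finger_force: 0.0
```

send_rows(rows=[{"x": 0,"y": 0,"z": 0,"twist": 0,"claw": 160},{"x": 0,"y": 0,"z": 0,"twist": 0,"claw": 180},{"x": 0,"y": 0,"z": 0,"twist": 0,"claw": 200},{"x": 0,"y": 0,"z": 0,"twist": 0,"claw": 220},{"x": 0,"y": 0,"z": 0,"twist": 0,"claw": 255},{"x": 0,"y": 0,"z": 0,"twist": 0,"claw": 255},{"x": 0,"y": 0,"z": 0,"twist": 0,"claw": 255},{"x": 0,"y": 0,"z": 0,"twist": 0,"claw": 255}])

```text
clock: 4.95
tool_pos: [0.5394, -0.2112, 0.0863]
orientation: [[0.387, 0.922, 0.001], [0.922, -0.387, -0.001], [-0.0, 0.002, -1.0]]
contact_force: [-1.1, 0.0, 7.1]
grip_width: 0.0221
finger_force: 58.8
```

send_rows(rows=[{"x": 0,"y": 0,"z": -0.005,"twist": 0,"claw": 255},{"x": 0,"y": 0,"z": -0.01,"twist": 0,"claw": 255},{"x": 0,"y": 0,"z": -0.02,"twist": 0,"claw": 255},{"x": 0,"y": 0,"z": -0.02,"twist": 0,"claw": 255},{"x": 0,"y": 0,"z": -0.03,"twist": 0,"claw": 255},{"x": 0,"y": 0,"z": -0.03,"twist": 0,"claw": 255},{"x": 0,"y": 0,"z": -0.02,"twist": 0,"claw": 255},{"x": 0,"y": 0,"z": 0,"twist": 0,"claw": 255}])

```text
clock: 5.75
tool_pos: [0.5398, -0.2113, 0.2244]
orientation: [[0.388, 0.922, 0.005], [0.922, -0.388, -0.002], [-0.0, 0.005, -1.0]]
contact_force: [1.1, -0.2, -0.5]
grip_width: 0.0222
finger_force: 58.8
```

Run:
```python
from h import *
c,im=grab('wrist','w2.png'); s=bot.read_state();R=s['orientation'];print(s['clock'],s['tool_pos'],s['grip_width'],s['finger_force'],s['contact_force'],R)
import pickle;pickle.dump(c,open('w2.pkl','wb'))
im=im[:,:,::-1]
cv2.imwrite('pics/w2c.png',cv2.resize(im[80:300,190:460],None,fx=2.7,fy=2.7,interpolation=cv2.INTER_CUBIC))
d=np.array([.43,0])-s['tool_pos'][:2];print('tool xy delta',R[:2,:2].T@d)
```

```text
5.8 [ 0.53935548 -0.21111885  0.22205233] 0.02214734716990384 58.78293335437775 [ 0.55802004  0.42034609 -1.59360313] [[ 3.87542962e-01  9.21848618e-01  2.36180475e-03]
 [ 9.21851643e-01 -3.87541606e-01 -1.02585593e-03]
 [-3.03862671e-05  2.57479684e-03 -9.99996685e-01]]
tool xy delta [ 0.15224031 -0.18262653]
```

View pics/w2c.png

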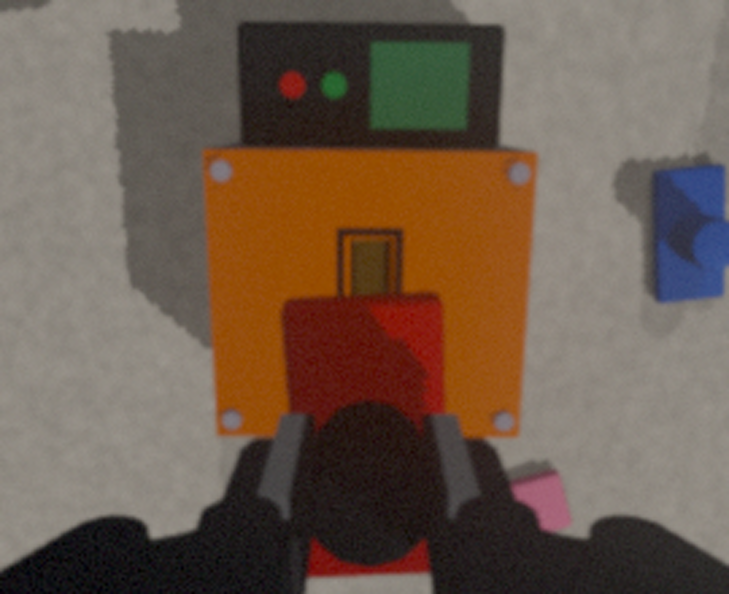

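The cap is held level by the knob. The black slot outline on the guard, whose top edge runs from crop (338,231) to (402,231), is partly uncovered. I'll carry the cap to free bench at (0.43, 0).

send_rows(rows=[{"x": 0.0253,"y": -0.0305,"z": 0,"twist": 0,"claw": 255},{"x": 0.0253,"y": -0.0305,"z": 0,"twist": 0,"claw": 255},{"x": 0.0253,"y": -0.0305,"z": 0,"twist": 0,"claw": 255},{"x": 0.0253,"y": -0.0305,"z": 0,"twist": 0,"claw": 255},{"x": 0.0253,"y": -0.0305,"z": 0,"twist": 0,"claw": 255},{"x": 0.0253,"y": -0.0305,"z": 0,"twist": 0,"claw": 255},{"x": 0,"y": 0,"z": 0.03,"twist": 0,"claw": 255},{"x": 0,"y": 0,"z": 0.03,"twist": 0,"claw": 255}])

```text
clock: 6.6
tool_pos: [0.4287, 0.0009, 0.1593]
orientation: [[0.386, 0.923, 0.001], [0.923, -0.386, -0.0], [0.0, 0.001, -1.0]]
contact_force: [1.6, 0.3, -0.9]
grip_width: 0.0217
finger_force: 59.0
```

send_rows(rows=[{"x": 0,"y": 0,"z": 0.03,"twist": 0,"claw": 255},{"x": 0,"y": 0,"z": 0.03,"twist": 0,"claw": 255},{"x": 0,"y": 0,"z": 0.03,"twist": 0,"claw": 255},{"x": 0,"y": 0,"z": 0.02,"twist": 0,"claw": 255},{"x": 0,"y": 0,"z": 0.01,"twist": 0,"claw": 255},{"x": 0,"y": 0,"z": 0.01,"twist": 0,"claw": 255},{"x": 0,"y": 0,"z": 0.005,"twist": 0,"claw": 255},{"x": 0,"y": 0,"z": 0,"twist": 0,"claw": 255}])

```text
clock: 7.4
tool_pos: [0.4291, -0.0001, 0.0251]
orientation: [[0.388, 0.922, -0.0], [0.922, -0.388, 0.0], [-0.0, -0.0, -1.0]]
contact_force: [-0.1, -1.7, -0.9]
grip_width: 0.0219
finger_force: 59.0
```

Run:
```python
from h import *
s=bot.read_state();print(s['clock'],s['tool_pos'],s['contact_force'],s['orientation'])
import pickle;c=pickle.load(open('w2.pkl','rb'));im=cv2.imread('pics/w2.png')
# slot outline top edge corners + guard via wrist 2
f=lambda u,v,z:at(c,190+u/2.7-.4,80+v/2.7-.4,z)
a,b=f(338,231,.072),f(402,231,.072);print('slot edge',a,b,np.linalg.norm(a-b))
G=np.array([f(u,v,.072) for u,v in((205,150),(536,153),(519,436),(218,436))]);d=np.diff(np.vstack([G,G[:1]]),axis=0)
print(G.mean(0),np.linalg.norm(d,axis=1),np.degrees(np.arctan2(d[:,1],d[:,0])))
```

```text
7.4 [ 4.29074723e-01 -1.15001046e-04  2.51323926e-02] [-0.12066974 -1.66128965 -0.88180764] [[ 3.87639447e-01  9.21811013e-01 -3.39755252e-04]
 [ 9.21811070e-01 -3.87639458e-01  3.67986919e-05]
 [-9.77811021e-05 -3.27454777e-04 -9.99999942e-01]]
slot edge [ 0.53914018 -0.18423597  0.072     ] [ 0.56253847 -0.19408732  0.072     ] 0.025387577339761814
[ 0.53959091 -0.21554213  0.072     ] [0.12783474 0.11862472 0.1291746  0.11957757] [ -23.31778828 -112.86943757  157.10616014   66.48668389]
```

send_rows(rows=[{"x": 0,"y": 0,"z": 0.003,"twist": 0,"claw": 255},{"x": 0,"y": 0,"z": 0.002,"twist": 0,"claw": 255},{"x": 0,"y": 0,"z": 0.002,"twist": 0,"claw": 255},{"x": 0,"y": 0,"z": 0.001,"twist": 0,"claw": 255},{"x": 0,"y": 0,"z": 0.001,"twist": 0,"claw": 255},{"x": 0,"y": 0,"z": 0.0005,"twist": 0,"claw": 255},{"x": 0,"y": 0,"z": 0.0005,"twist": 0,"claw": 255},{"x": 0,"y": 0,"z": 0,"twist": 0,"claw": 255}])

```text
clock: 8.2
tool_pos: [0.4291, -0.0001, 0.0153]
orientation: [[0.388, 0.922, -0.0], [0.922, -0.388, 0.0], [-0.0, -0.0, -1.0]]
contact_force: [-0.7, 0.2, -0.9]
grip_width: 0.0221
finger_force: 59.0
```

send_rows(rows=[{"x": 0,"y": 0,"z": 0.0005,"twist": 0,"claw": 255},{"x": 0,"y": 0,"z": 0.0003,"twist": 0,"claw": 255},{"x": 0,"y": 0,"z": 0.0002,"twist": 0,"claw": 255},{"x": 0,"y": 0,"z": 0.0002,"twist": 0,"claw": 255},{"x": 0,"y": 0,"z": 0.0002,"twist": 0,"claw": 255},{"x": 0,"y": 0,"z": 0.0002,"twist": 0,"claw": 255},{"x": 0,"y": 0,"z": 0,"twist": 0,"claw": 255},{"x": 0,"y": 0,"z": 0,"twist": 0,"claw": 255}])

```text
clock: 9.0
tool_pos: [0.4293, -0.0001, 0.0143]
orientation: [[0.388, 0.922, 0.0], [0.922, -0.388, -0.0], [0.0, 0.0, -1.0]]
contact_force: [-4.0, 0.7, 9.8]
grip_width: 0.0223
finger_force: 60.0
```

send_rows(rows=[{"x": 0,"y": 0,"z": -0.0006,"twist": 0,"claw": 255},{"x": 0,"y": 0,"z": 0,"twist": 0,"claw": 190},{"x": 0,"y": 0,"z": 0,"twist": 0,"claw": 180},{"x": 0,"y": 0,"z": 0,"twist": 0,"claw": 170},{"x": 0,"y": 0,"z": 0,"twist": 0,"claw": 150},{"x": 0,"y": 0,"z": 0,"twist": 0,"claw": 120},{"x": 0,"y": 0,"z": 0,"twist": 0,"claw": 90},{"x": 0,"y": 0,"z": 0,"twist": 0,"claw": 60}])

```text
clock: 9.8
tool_pos: [0.4291, -0.0001, 0.0143]
orientation: [[0.388, 0.922, 0.0], [0.922, -0.388, -0.0], [-0.0, 0.0, -1.0]]
contact_force: [0.8, -0.5, -0.3]
grip_width: 0.0648
finger_force: 0.0
```

send_rows(rows=[{"x": 0,"y": 0,"z": 0,"twist": 0,"claw": 60},{"x": 0,"y": 0,"z": -0.01,"twist": 0,"claw": 60},{"x": 0,"y": 0,"z": -0.02,"twist": 0,"claw": 60},{"x": 0,"y": 0,"z": -0.03,"twist": 0,"claw": 60},{"x": 0,"y": 0,"z": -0.04,"twist": 0,"claw": 60},{"x": 0,"y": 0,"z": -0.04,"twist": 0,"claw": 60},{"x": 0,"y": 0,"z": -0.04,"twist": 0,"claw": 0},{"x": 0,"y": 0,"z": -0.04,"twist": 0,"claw": 0}])

```text
clock: 10.6
tool_pos: [0.4287, -0.0001, 0.2369]
orientation: [[0.388, 0.922, 0.001], [0.922, -0.388, -0.0], [0.0, 0.001, -1.0]]
contact_force: [-0.3, -0.8, 0.2]
grip_width: 0.0854
finger_force: 0.0
```

Run:
```python
from h import *
c,im=grab('top','top1.png'); s=bot.read_state();R=s['orientation'];print(s['clock'],s['tool_pos'],R)
d=np.array([.5465,.1685])-s['tool_pos'][:2];print('tool delta',R[:2,:2].T@d)
```

```text
10.65 [ 4.30091288e-01 -1.84953348e-04  2.43669998e-01] [[ 3.87562141e-01  9.21807061e-01  8.20542526e-03]
 [ 9.21839592e-01 -3.87571294e-01 -5.08232896e-04]
 [ 2.71169462e-03  7.76105770e-03 -9.99966206e-01]]
tool delta [0.20061608 0.04192893]
```

send_rows(rows=[{"x": 0.0401,"y": 0.0084,"z": 0,"twist": 0,"claw": 0},{"x": 0.0401,"y": 0.0084,"z": 0,"twist": 0,"claw": 0},{"x": 0.0401,"y": 0.0084,"z": 0,"twist": 0,"claw": 0},{"x": 0.0401,"y": 0.0084,"z": 0,"twist": 0,"claw": 0},{"x": 0.0401,"y": 0.0084,"z": 0,"twist": 0,"claw": 0},{"x": 0,"y": 0,"z": 0,"twist": -0.14,"claw": 0},{"x": 0,"y": 0,"z": 0,"twist": -0.14,"claw": 0},{"x": 0,"y": 0,"z": 0,"twist": -0.14,"claw": 0}])

```text
clock: 11.45
tool_pos: [0.5455, 0.1688, 0.2345]
orientation: [[-0.028, 1.0, -0.0], [1.0, 0.028, -0.0], [-0.0, -0.0, -1.0]]
contact_force: [0.7, -0.3, 1.4]
grip_width: 0.085
finger_force: 0.0
```

send_rows(rows=[{"x": 0,"y": 0,"z": 0,"twist": -0.14,"claw": 0},{"x": 0,"y": 0,"z": 0,"twist": -0.14,"claw": 0},{"x": 0,"y": 0,"z": 0,"twist": -0.14,"claw": 0},{"x": 0,"y": 0,"z": 0,"twist": -0.143,"claw": 0},{"x": 0,"y": 0,"z": 0,"twist": 0,"claw": 0},{"x": 0,"y": 0,"z": 0,"twist": 0,"claw": 0},{"x": 0,"y": 0,"z": 0,"twist": 0,"claw": 0},{"x": 0,"y": 0,"z": 0,"twist": 0,"claw": 0}])

```text
clock: 12.25
tool_pos: [0.5455, 0.1684, 0.2344]
orientation: [[-0.55, 0.835, 0.0], [0.835, 0.55, -0.0], [-0.0, 0.0, -1.0]]
contact_force: [0.3, 0.9, 0.1]
grip_width: 0.0854
finger_force: 0.0
```

Run:
```python
from h import *
c,im=grab('wrist','w3.png'); s=bot.read_state();R=s['orientation'];print(s['clock'],s['tool_pos'],np.degrees(np.arctan2(R[1],R[0])))
import pickle;pickle.dump(c,open('w3.pkl','wb'))
p=proj(c,[.5462,.1683,.07]);print(p);u,v=(p-[70,60]).astype(int);print(u,v)
a=cv2.resize(im[v:v+120,u:u+140,::-1],None,fx=4,fy=4,interpolation=cv2.INTER_CUBIC)
t=cv2.imread('pics/top1.png');b=cv2.resize(t[190:290,230:280],(240,480),interpolation=cv2.INTER_CUBIC)
print(proj(vision.calibration('top'),[.43,0,.02]))
cv2.imwrite('pics/w3c.png',np.hstack([a,b]))
```

```text
12.3 [0.5455365  0.16840296 0.23433509] [ 123.4254411    33.42544111 -147.21513824]
[326.13741131 185.30736512]
256 125
[264.11784854 273.82813233]
```

View pics/w3c.png

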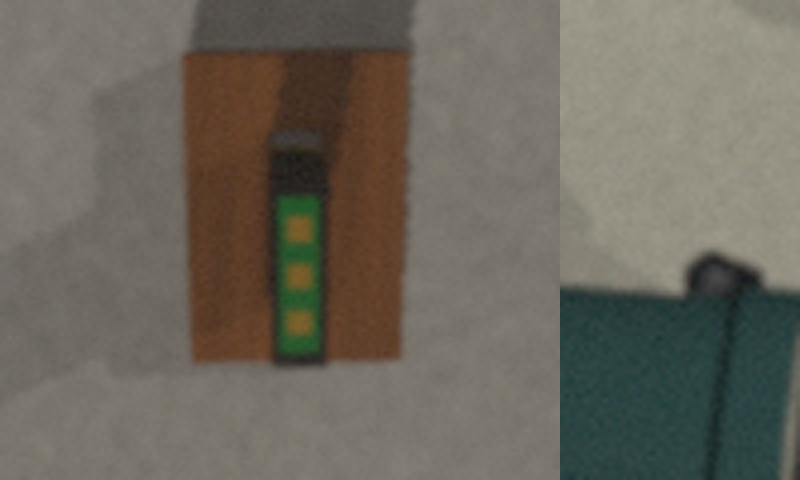

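The module top is at crop (272–328, 182–365), centred near (300,273). The stand-top corners are (183,53), (412,50), (402,358) and (193,360).

Run:
```python
from h import *
import pickle;c=pickle.load(open('w3.pkl','rb'))
f=lambda u,v,z:at(c,256+u/4-.4,125+v/4-.4,z)
G=np.array([f(u,v,.03) for u,v in((183,53),(412,50),(402,358),(193,360))]);d=np.diff(np.vstack([G,G[:1]]),axis=0)
print(G.mean(0),np.linalg.norm(d,axis=1),np.degrees(np.arctan2(d[:,1],d[:,0])))
m=f(300,273,.11);print(m)
M=np.array([f(u,v,.11) for u,v in((272,183),(328,183),(327,365),(273,365))]);print(M.mean(0),np.linalg.norm(np.diff(M,axis=0),axis=1))
s=bot.read_state();R=s['orientation'];print(R.T@(G.mean(0)-s['tool_pos']),R.T@(M.mean(0)-s['tool_pos']))
```

```text
[0.54945826 0.17217758 0.03      ] [0.07029823 0.0995596  0.06916067 0.09936392] [  34.13839825  -56.7189755  -146.01499324  123.93545418]
[0.54923867 0.17181932 0.11      ]
[0.54967654 0.17116261 0.11      ] [0.01363627 0.04677623 0.01376333]
[0.00098987 0.00536342 0.2043348 ] [2.25837070e-05 4.98217313e-03 1.24334825e-01]
```

send_rows(rows=[{"x": 0,"y": 0.005,"z": 0.01,"twist": -0.005,"claw": 0},{"x": 0,"y": 0,"z": 0.03,"twist": 0,"claw": 0},{"x": 0,"y": 0,"z": 0.04,"twist": 0,"claw": 60},{"x": 0,"y": 0,"z": 0.04,"twist": 0,"claw": 90},{"x": 0,"y": 0,"z": 0.03,"twist": 0,"claw": 110},{"x": 0,"y": 0,"z": 0.015,"twist": 0,"claw": 130},{"x": 0,"y": 0,"z": 0.004,"twist": 0,"claw": 150},{"x": 0,"y": 0,"z": 0,"twist": 0,"claw": 160}])

```text
clock: 13.1
tool_pos: [0.5501, 0.1713, 0.0658]
orientation: [[-0.556, 0.831, 0.0], [0.831, 0.556, 0.0], [-0.0, 0.0, -1.0]]
contact_force: [-0.0, -0.6, 0.4]
grip_width: 0.0317
finger_force: 0.0
```

Run:
```python
from h import *
c,im=grab('wrist','w4.png'); s=bot.read_state();R=s['orientation'];print(s['clock'],s['tool_pos'],s['contact_force'],s['grip_width'])
cv2.imwrite('pics/w4c.png',cv2.resize(im[130:400,200:450,::-1],None,fx=2.2,fy=2.2,interpolation=cv2.INTER_CUBIC))
```

```text
13.15 [0.55039719 0.17139737 0.06658206] [-0.13214712 -0.58393727  0.69707572] 0.03169774913020806
```

View pics/w4c.png

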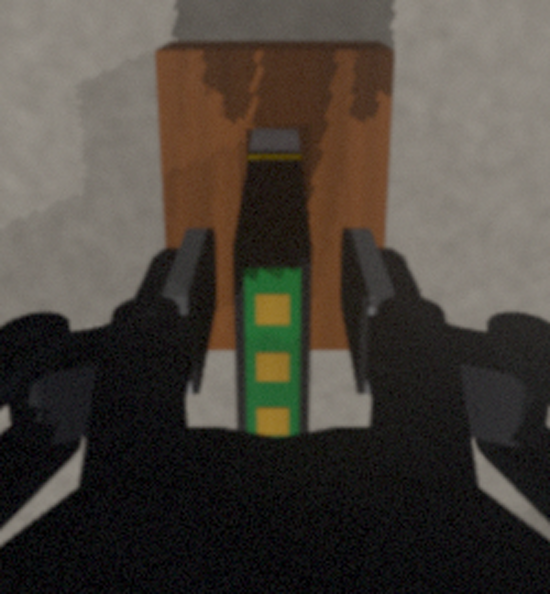

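The module stands between the pads at crop column 273, against a gap centre of about 278, so it is off by about 1 mm. I'll correct that and close.

send_rows(rows=[{"x": 0,"y": -0.001,"z": 0.001,"twist": 0,"claw": 170},{"x": 0,"y": 0,"z": 0,"twist": 0,"claw": 190},{"x": 0,"y": 0,"z": 0,"twist": 0,"claw": 205},{"x": 0,"y": 0,"z": 0,"twist": 0,"claw": 215},{"x": 0,"y": 0,"z": 0,"twist": 0,"claw": 255},{"x": 0,"y": 0,"z": 0,"twist": 0,"claw": 255},{"x": 0,"y": 0,"z": 0,"twist": 0,"claw": 255},{"x": 0,"y": 0,"z": 0,"twist": 0,"claw": 255}])

```text
clock: 13.95
tool_pos: [0.5492, 0.1707, 0.065]
orientation: [[-0.556, 0.831, 0.001], [0.831, 0.556, 0.0], [-0.0, 0.001, -1.0]]
contact_force: [-2.0, -0.2, 6.2]
grip_width: 0.0139
finger_force: 58.4
```

Run:
```python
from h import *
s=bot.read_state();print(s['clock'],s['tool_pos'],s['orientation'],s['contact_force'],s['grip_width'],s['finger_force'])
```

```text
13.95 [0.54917713 0.17067608 0.06497553] [[-5.56343887e-01  8.30951786e-01  7.79672258e-04]
 [ 8.30952100e-01  5.56343939e-01  1.69143133e-04]
 [-2.93216146e-04  7.41972048e-04 -9.99999682e-01]] [-1.965122   -0.20545364  6.22155574] 0.013881193931113676 58.40956091880798
```

send_rows(rows=[{"x": 0,"y": 0,"z": -0.005,"twist": 0,"claw": 255},{"x": 0,"y": 0,"z": -0.01,"twist": 0,"claw": 255},{"x": 0,"y": 0,"z": -0.015,"twist": 0,"claw": 255},{"x": 0,"y": 0,"z": -0.02,"twist": 0,"claw": 255},{"x": 0,"y": 0,"z": -0.03,"twist": 0,"claw": 255},{"x": 0,"y": 0,"z": -0.03,"twist": 0,"claw": 255},{"x": 0,"y": 0,"z": -0.02,"twist": 0,"claw": 255},{"x": 0,"y": 0,"z": 0,"twist": 0,"claw": 255}])

```text
clock: 14.75
tool_pos: [0.5499, 0.1709, 0.1988]
orientation: [[-0.556, 0.831, 0.005], [0.831, 0.556, 0.001], [-0.002, 0.005, -1.0]]
contact_force: [0.8, 0.2, -1.4]
grip_width: 0.0132
finger_force: 58.5
```

Run:
```python
from h import *
s=bot.read_state();R=s['orientation'];print(s['clock'],s['tool_pos'],R,s['contact_force'],s['grip_width'],s['finger_force'])
d=np.array([.5396,-.2150])-s['tool_pos'][:2];print('tool delta',R[:2,:2].T@d, np.degrees(np.arctan2(R[1,1],R[0,1])))
```

```text
14.75 [0.54990182 0.17090629 0.19876955] [[-0.55636858  0.8309185   0.00533404]
 [ 0.83093361  0.5563699   0.00136829]
 [-0.00183076  0.0051935  -0.99998484]] [ 0.80368545  0.22078522 -1.44785762] 0.013173050136850448 58.473549485206604
tool delta [-0.3149309  -0.22326662] 33.80563973634382
```

send_rows(rows=[{"x": -0.0315,"y": -0.0223,"z": 0,"twist": 0,"claw": 255},{"x": -0.0315,"y": -0.0223,"z": 0,"twist": 0,"claw": 255},{"x": -0.0315,"y": -0.0223,"z": 0,"twist": 0,"claw": 255},{"x": -0.0315,"y": -0.0223,"z": 0,"twist": 0,"claw": 255},{"x": -0.0315,"y": -0.0223,"z": 0,"twist": 0,"claw": 255},{"x": -0.0315,"y": -0.0223,"z": 0,"twist": 0,"claw": 255},{"x": -0.0315,"y": -0.0223,"z": 0,"twist": 0,"claw": 255},{"x": -0.0315,"y": -0.0223,"z": 0,"twist": 0,"claw": 255}])

```text
clock: 15.55
tool_pos: [0.5403, -0.1395, 0.1939]
orientation: [[-0.556, 0.831, -0.0], [0.831, 0.556, 0.0], [0.0, -0.0, -1.0]]
contact_force: [0.3, 0.3, -0.8]
grip_width: 0.0135
finger_force: 58.6
```

send_rows(rows=[{"x": -0.0315,"y": -0.0223,"z": 0,"twist": 0,"claw": 255},{"x": -0.0315,"y": -0.0223,"z": 0,"twist": 0,"claw": 255},{"x": 0,"y": 0,"z": 0,"twist": 0.14,"claw": 255},{"x": 0,"y": 0,"z": 0,"twist": 0.14,"claw": 255},{"x": 0,"y": 0,"z": 0,"twist": 0.14,"claw": 255},{"x": 0,"y": 0,"z": 0,"twist": 0.14,"claw": 255},{"x": 0,"y": 0,"z": 0,"twist": 0.14,"claw": 255},{"x": 0,"y": 0,"z": 0,"twist": 0.14,"claw": 255}])

```text
clock: 16.35
tool_pos: [0.5386, -0.2151, 0.1938]
orientation: [[0.253, 0.967, -0.001], [0.967, -0.253, 0.0], [0.0, -0.001, -1.0]]
contact_force: [-0.5, 0.0, -1.3]
grip_width: 0.0136
finger_force: 58.7
```

send_rows(rows=[{"x": 0,"y": 0,"z": 0,"twist": 0.14,"claw": 255},{"x": 0,"y": 0,"z": 0.01,"twist": 0.011,"claw": 255},{"x": 0,"y": 0,"z": 0.02,"twist": 0,"claw": 255},{"x": 0,"y": 0,"z": 0.015,"twist": 0,"claw": 255},{"x": 0,"y": 0,"z": 0.008,"twist": 0,"claw": 255},{"x": 0,"y": 0,"z": 0,"twist": 0,"claw": 255},{"x": 0,"y": 0,"z": 0,"twist": 0,"claw": 255},{"x": 0,"y": 0,"z": 0,"twist": 0,"claw": 255}])

```text
clock: 17.15
tool_pos: [0.5392, -0.2153, 0.1421]
orientation: [[0.39, 0.921, 0.001], [0.921, -0.39, -0.0], [-0.0, 0.001, -1.0]]
contact_force: [0.3, -0.8, -1.5]
grip_width: 0.0132
finger_force: 58.8
```

Run:
```python
from h import *
import pickle
c,im=grab('wrist','w5.png');s=bot.read_state();cs,ims=grab('scene','s5.png');ct,imt=grab('top','t5.png')
pickle.dump((c,cs,ct),open('w5.pkl','wb'))
R=s['orientation'];print(s['clock'],s['tool_pos'],R,s['contact_force'])
a=cv2.resize(im[60:400,190:460,::-1],None,fx=1.76,fy=1.76,interpolation=cv2.INTER_CUBIC)
u,v=proj(cs,[.5396,-.215,.09]).astype(int);print('scene',u,v)
b=cv2.resize(ims[v-45:v+45,u-45:u+45,::-1],(320,320),interpolation=cv2.INTER_CUBIC)
u,v=proj(ct,[.43,0,.02]).astype(int);print('top',u,v)
d=cv2.resize(imt[v-40:v+40,u-45:u+45,::-1],(320,284),interpolation=cv2.INTER_CUBIC)
r=np.vstack([b,d])[:a.shape[0]];a=a[:r.shape[0]];print(a.shape,r.shape)
cv2.imwrite('pics/c5.png',np.hstack([a,r])[:600])
```

```text
17.2 [ 0.53916631 -0.21528487  0.14217251] [[ 3.90017387e-01  9.20806856e-01  1.08252849e-03]
 [ 9.20807492e-01 -3.90017092e-01 -4.80368393e-04]
 [-2.01218951e-05  1.18415237e-03 -9.99999299e-01]] [ 0.66173215  0.16703274 -1.57852173]
scene 265 203
top 264 273
(598, 475, 3) (598, 320, 3)
```

View pics/c5.png

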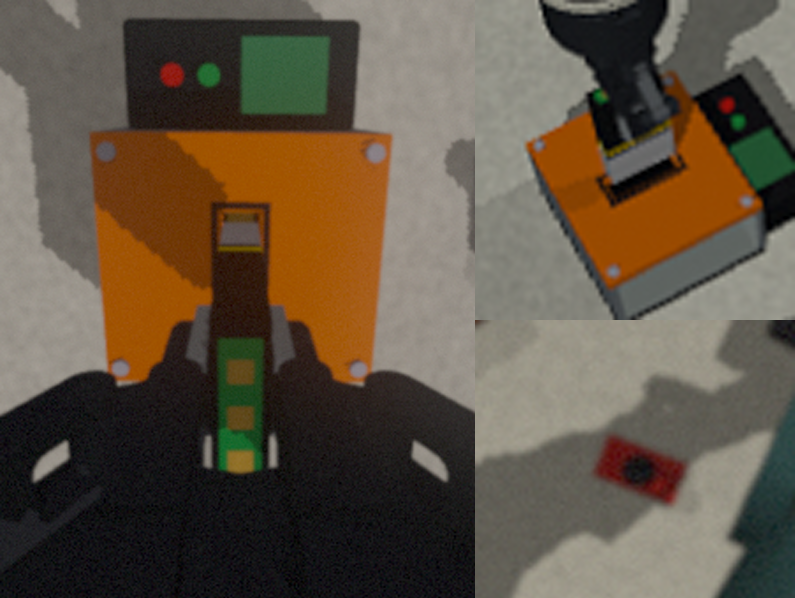

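The right side shows the cap lying flat on the bench and the module's metal foot hanging over the slot. In the wrist view the outline spans columns 211–270 and the module foot 219–263, so it is centred across. I'll check the lengthwise fit by a pixel profile.

Run:
```python
from h import *
import pickle
c,cs,ct=pickle.load(open('w5.pkl','rb'));im=cv2.imread('pics/w5.png').astype(int)
for r in range(170,206): print(r,im[r,322:332].mean(0).round().astype(int)[::-1],end=' | ' if r%3 else '\n')
s=bot.read_state();p=s['tool_pos'];R=s['orientation']
T=lambda x,y,z:p+R[:,0]*x+R[:,1]*y+[0,0,z]
print()
for n,x,z in(('foot end',.024,-.055),('line low',.024,-.015),('line hi',.024,-.011)): print(n,proj(c,T(x,0,z)))
a=np.radians(-23.);X=np.array([np.cos(a),np.sin(a),0]);Y=np.array([-X[1],X[0],0]);C=np.array([.5396,-.215,.072])
for y in(.025,.027,.028,.06): print('slot',y,proj(c,C+Y*y))
for r in list(range(130,140)): print(r,im[r,340:350].mean(0).round().astype(int)[::-1],end=' | ')
```

```text
170 [161  84   0] | 171 [161  83   0]
172 [161  83   0] | 173 [155  79   0] | 174 [130  66   3]
175 [90 47 19] | 176 [62 35 23] | 177 [63 35 24]
178 [95 49 14] | 179 [127  66   6] | 180 [126  70   6]
181 [106  67  19] | 182 [92 63 20] | 183 [90 62 23]
184 [89 62 22] | 185 [89 65 32] | 186 [93 73 57]
187 [94 80 74] | 188 [94 82 80] | 189 [94 82 80]
190 [94 83 81] | 191 [95 83 81] | 192 [94 83 81]
193 [97 84 83] | 194 [96 84 82] | 195 [97 85 83]
196 [95 83 81] | 197 [92 80 78] | 198 [79 66 62]
199 [74 55 36] | 200 [96 74  2] | 201 [106  83   0]
202 [86 64  1] | 203 [60 37 10] | 204 [48 24 10]
205 [49 23 11] | 
foot end [325.24949339 185.955285  ]
line low [325.02526221 200.93220201]
line hi [324.99690788 202.82671246]
slot 0.025 [325.85264335 179.89196221]
slot 0.027 [325.85403789 177.37865418]
slot 0.028 [325.85473812 176.11735423]
slot 0.06 [325.87822929 134.07085973]
130 [46 31 21] | 131 [45 29 19] | 132 [46 29 20] | 133 [53 36 27] | 134 [84 52 33] | 135 [127  70  28] | 136 [152  81   8] | 137 [160  84   3] | 138 [162  86   3] | 139 [162  86   2] |
```

Run:
```python
import cv2,numpy as np
im=cv2.imread('pics/w5.png').astype(int)
for rr in((188,195),(182,185)):
    m=im[rr[0]:rr[1]].mean(0).round().astype(int)[:,::-1]
    print(rr,[(u,*m[u]) for u in list(range(307,323))+list(range(332,347))])
```

```text
(188, 195) [(307, np.int64(112), np.int64(55), np.int64(4)), (308, np.int64(107), np.int64(51), np.int64(1)), (309, np.int64(94), np.int64(46), np.int64(9)), (310, np.int64(65), np.int64(30), np.int64(9)), (311, np.int64(52), np.int64(27), np.int64(17)), (312, np.int64(57), np.int64(29), np.int64(16)), (313, np.int64(81), np.int64(40), np.int64(8)), (314, np.int64(100), np.int64(52), np.int64(16)), (315, np.int64(102), np.int64(60), np.int64(36)), (316, np.int64(100), np.int64(75), np.int64(66)), (317, np.int64(97), np.int64(82), np.int64(79)), (318, np.int64(94), np.int64(83), np.int64(82)), (319, np.int64(94), np.int64(83), np.int64(82)), (320, np.int64(95), np.int64(84), np.int64(82)), (321, np.int64(96), np.int64(85), np.int64(83)), (322, np.int64(94), np.int64(83), np.int64(81)), (332, np.int64(96), np.int64(83), np.int64(80)), (333, np.int64(96), np.int64(83), np.int64(82)), (334, np.int64(96), np.int64(84), np.int64(82)), (335, np.int64(96), np.int64(82), np.int64(79)), (336, np.int64(99), np.int64(78), np.int64(71)), (337, np.int64(108), np.int64(67), np.int64(46)), (338, np.
[... 1264 characters left out ...]
.int64(22)), (333, np.int64(84), np.int64(56), np.int64(22)), (334, np.int64(69), np.int64(44), np.int64(12)), (335, np.int64(66), np.int64(36), np.int64(18)), (336, np.int64(79), np.int64(37), np.int64(4)), (337, np.int64(104), np.int64(51), np.int64(2)), (338, np.int64(121), np.int64(64), np.int64(12)), (339, np.int64(113), np.int64(56), np.int64(11)), (340, np.int64(83), np.int64(43), np.int64(17)), (341, np.int64(60), np.int64(36), np.int64(20)), (342, np.int64(79), np.int64(44), np.int64(25)), (343, np.int64(123), np.int64(63), np.int64(18)), (344, np.int64(153), np.int64(78), np.int64(0)), (345, np.int64(163), np.int64(86), np.int64(3)), (346, np.int64(161), np.int64(83), np.int64(0))]
```

send_rows(rows=[{"x": -0.0005,"y": 0,"z": 0.005,"twist": 0,"claw": 255},{"x": 0,"y": 0,"z": 0.005,"twist": 0,"claw": 255},{"x": 0,"y": 0,"z": 0.003,"twist": 0,"claw": 255},{"x": 0,"y": 0,"z": 0.003,"twist": 0,"claw": 255},{"x": 0,"y": 0,"z": 0.003,"twist": 0,"claw": 255},{"x": 0,"y": 0,"z": 0.003,"twist": 0,"claw": 255},{"x": 0,"y": 0,"z": 0,"twist": 0,"claw": 255},{"x": 0,"y": 0,"z": 0,"twist": 0,"claw": 255}])

```text
clock: 18.1
tool_pos: [0.5387, -0.2157, 0.1193]
orientation: [[0.39, 0.921, 0.0], [0.921, -0.39, -0.0], [-0.0, 0.0, -1.0]]
contact_force: [-0.7, -1.1, -1.6]
grip_width: 0.0135
finger_force: 58.8
```

send_rows(rows=[{"x": 0,"y": 0,"z": 0.004,"twist": 0,"claw": 255},{"x": 0,"y": 0,"z": 0.004,"twist": 0,"claw": 255},{"x": 0,"y": 0,"z": 0.004,"twist": 0,"claw": 255},{"x": 0,"y": 0,"z": 0.004,"twist": 0,"claw": 255},{"x": 0,"y": 0,"z": 0.004,"twist": 0,"claw": 255},{"x": 0,"y": 0,"z": 0.002,"twist": 0,"claw": 255},{"x": 0,"y": 0,"z": 0,"twist": 0,"claw": 255},{"x": 0,"y": 0,"z": 0,"twist": 0,"claw": 255}])

```text
clock: 18.9
tool_pos: [0.5387, -0.2157, 0.0974]
orientation: [[0.39, 0.921, 0.0], [0.921, -0.39, -0.0], [0.0, 0.0, -1.0]]
contact_force: [-0.1, -0.7, -1.0]
grip_width: 0.0133
finger_force: 58.8
```

send_rows(rows=[{"x": 0,"y": 0,"z": 0.002,"twist": 0,"claw": 255},{"x": 0,"y": 0,"z": 0.002,"twist": 0,"claw": 255},{"x": 0,"y": 0,"z": 0.002,"twist": 0,"claw": 255},{"x": 0,"y": 0,"z": 0.002,"twist": 0,"claw": 255},{"x": 0,"y": 0,"z": 0.002,"twist": 0,"claw": 255},{"x": 0,"y": 0,"z": 0,"twist": 0,"claw": 255},{"x": 0,"y": 0,"z": 0,"twist": 0,"claw": 255},{"x": 0,"y": 0,"z": 0,"twist": 0,"claw": 255}])

```text
clock: 19.7
tool_pos: [0.5388, -0.2157, 0.0875]
orientation: [[0.39, 0.921, 0.0], [0.921, -0.39, -0.0], [-0.0, 0.0, -1.0]]
contact_force: [0.6, -0.4, 3.4]
grip_width: 0.0135
finger_force: 59.4
```

Run:
```python
from h import *
import time
s=bot.read_state();print(s['clock'],s['tool_pos'],s['contact_force'],s['wrist_torque'])
im=vision.read_camera('wrist');c=vision.calibration('wrist');cv2.imwrite('pics/w6.png',im[:,:,::-1])
f=[bot.read_state()['contact_force'][2] for _ in range(3)];print(f)
p=s['tool_pos'];R=s['orientation']
for h in(-.011,-.013,-.015): print(proj(c,p+R[:,0]*.024+[0,0,h]))
u=int(proj(c,p+R[:,0]*.024)[0])
for r in range(165,215): print(r,im[r,u-4:u+5].mean(0).round().astype(int),end=' | ' if r%4 else '\n')
```

```text
19.7 [ 0.53878829 -0.21571879  0.087532  ] [ 0.60935853 -0.38911512  3.36642192] [-0.06201532 -0.16611452 -0.00754987]
[np.float64(3.00028800126926), np.float64(3.00028800126926), np.float64(3.00028800126926)]
[325.29271723 202.98764286]
[325.30617603 202.02550356]
[325.31931822 201.08602677]
165 [173  92   0] | 166 [172  90   0] | 167 [174  93   0] | 168 [173  92   0]
169 [173  91   0] | 170 [173  92   0] | 171 [173  92   0] | 172 [173  93   0]
173 [173  92   0] | 174 [173  90   0] | 175 [174  92   0] | 176 [173  91   0]
177 [173  91   0] | 178 [174  91   0] | 179 [173  91   0] | 180 [173  91   0]
181 [174  91   0] | 182 [173  92   0] | 183 [173  92   0] | 184 [173  91   0]
185 [170  89   0] | 186 [167  87   0] | 187 [162  85   0] | 188 [158  82   0]
189 [144  74   1] | 190 [117  58   3] | 191 [83 42 11] | 192 [62 31 16]
193 [56 30 18] | 194 [55 28 13] | 195 [67 33 13] | 196 [89 44  9]
197 [96 49 12] | 198 [81 45 24] | 199 [78 53 21] | 200 [106  81   2]
201 [116  91   0] | 202 [94 70  1] | 203 [64 40  9] | 204 [54 29 13]
205 [53 28 14] | 206 [53 27 15] | 207 [50 24 10] | 208 [52 25 12]
209 [51 25  9] | 210 [50 21  8] | 211 [49 25  9] | 212 [49 23 10]
213 [51 25 11] | 214 [49 24  9] |
```

send_rows(rows=[{"x": 0,"y": 0,"z": 0.001,"twist": 0,"claw": 255},{"x": 0,"y": 0,"z": 0.001,"twist": 0,"claw": 255},{"x": 0,"y": 0,"z": 0.0005,"twist": 0,"claw": 255},{"x": 0,"y": 0,"z": 0,"twist": 0,"claw": 255},{"x": 0,"y": 0,"z": 0,"twist": 0,"claw": 255},{"x": 0,"y": 0,"z": 0,"twist": 0,"claw": 255},{"x": 0,"y": 0,"z": 0,"twist": 0,"claw": 255},{"x": 0,"y": 0,"z": 0,"twist": 0,"claw": 255}])

```text
clock: 20.55
tool_pos: [0.5387, -0.2157, 0.0849]
orientation: [[0.39, 0.921, 0.0], [0.921, -0.39, -0.0], [-0.0, 0.0, -1.0]]
contact_force: [2.1, -0.9, 4.6]
grip_width: 0.0135
finger_force: 59.5
```

Run:
```python
from h import *
F=[];
for i in range(8):
    im=vision.read_camera('wrist');s=bot.read_state();F.append(np.r_[s['contact_force'],s['tool_pos']])
print(s['clock'],np.mean(F,0),np.std(F,0));print(s['orientation'])
ims=vision.read_camera('scene');imt=vision.read_camera('top')
a=cv2.resize(im[165:215,285:365,::-1],(800,500)[:2],interpolation=cv2.INTER_CUBIC)[:, :480+0] if 0 else cv2.resize(im[165:225,290:360,::-1],(455,390),interpolation=cv2.INTER_CUBIC)
b=cv2.resize(ims[155:240,215:315,::-1],(345,293),interpolation=cv2.INTER_CUBIC)
d=cv2.resize(imt[:,:,::-1],(328,205),interpolation=cv2.INTER_AREA)
o=np.zeros((500,800,3),np.uint8);o[:390,:455]=a;o[:293,455:]=b;o[295:500,460:788]=d
cv2.imwrite('pics/c7.png',o)
```

```text
20.95 [ 2.48262987 -1.37450477  4.32485659  0.53870051 -0.2156584   0.08484876] [5.00782700e-01 4.97953208e-01 6.07168922e-01 1.36134689e-05
 1.72639237e-05 2.12355026e-05]
[[ 3.90259777e-01  9.20704786e-01  6.11266688e-05]
 [ 9.20704788e-01 -3.90259775e-01 -4.29207053e-05]
 [-1.56620187e-05  7.30298415e-05 -9.99999997e-01]]
```

View pics/c7.png

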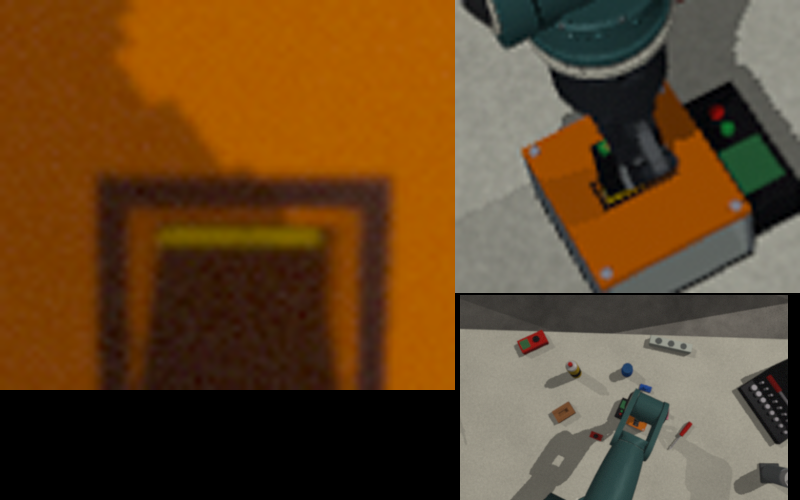

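The yellow line sits at the slot mouth, seen at crop (157–323, 237). The mean spring force of 4.3 N matches about 10 mm of travel, and the bystanders and cap are in place. I'll ease the slight side contact and hand in.

send_rows(rows=[{"x": 0,"y": 0.0002,"z": 0,"twist": 0,"claw": 255},{"x": 0,"y": 0.0002,"z": 0,"twist": 0,"claw": 255},{"x": 0,"y": 0,"z": 0,"twist": 0,"claw": 255},{"x": 0,"y": 0,"z": 0,"twist": 0,"claw": 255},{"x": 0,"y": 0,"z": 0,"twist": 0,"claw": 255},{"x": 0,"y": 0,"z": 0,"twist": 0,"claw": 255},{"x": 0,"y": 0,"z": 0,"twist": 0,"claw": 255},{"x": 0,"y": 0,"z": 0,"twist": 0,"claw": 255}])

```text
clock: 21.85
tool_pos: [0.5389, -0.2158, 0.0848]
orientation: [[0.39, 0.921, -0.0], [0.921, -0.39, 0.0], [-0.0, -0.0, -1.0]]
contact_force: [-1.1, 1.6, 4.7]
grip_width: 0.0138
finger_force: 59.5
```

Run:
```python
from h import *
s=bot.read_state();print(s['clock'],s['tool_pos'],s['contact_force'],s['finger_force'])
if abs(s['tool_pos'][2]-.085)<.0015 and s['finger_force']>40: print(finish_job())
```

```text
21.85 [ 0.53891551 -0.21575021  0.08475236] [-1.12095556  1.56002687  4.72786377] 59.54433560371399
the job is handed in; nothing more can be done
None
```

I handed the job in at 21.9 s: the red cap lies flat on the bench, and the gripper holds the module upright in the slot, pressing the contact block down about 10 mm (estimated from height and spring force) with the yellow line level with the guard.

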